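# Unload the clamshell handset test jig

### The job

The remote-control handset in the clamshell test jig has passed its test. First slide the analogue meter along the bench, without lifting or tipping it, until it is clear of where the lid swings back; then press the jig's red release button so that the lid springs fully open to its stop without touching the meter. Take the handset out and lay it (do not drop it) flat in the empty lane of the tray, leaving the lid open, the meter standing and the other handset, bottle, reel and carton undisturbed.

Things in the scene. Friction and masses are not known exactly. Their poses are not given: they have to be found in the camera images.
- jig: handset test jig, fixed: grey enclosure 290 x 150 x 40 mm, aluminium deck at z 40 mm, blue-framed lid with clear window. Origin on the bench under it; x runs from the button end (enclosure ends at x -150 mm) to the hinge end (x +140 mm), y across (sides at +-75 mm). Closed, the lid covers x -90 to +128 mm up to z 82 mm
- nest (a point): centre of the black nest pad that the handset rests on, jig x +22 mm, z 43 mm, handset along jig x. Corner guides and end stops are 11 mm high; beside the middle 115 mm of the handset nothing stands once the lid is open, so fingers can go down on both sides as far as the deck (z 40 mm)
- lid_hinge (a point): middle of the lid's hinge axis (along jig y), at jig x +133 mm, z 64 mm. The lid, 144 mm wide (jig y -72 to +72 mm) and 215 mm long, swings up and back over the bench behind the jig; at its stop it reaches jig x +290 mm, its back is about 75 mm above the bench at jig x 167 mm, 90 mm at 180 mm, 140 mm at 225 mm, and its free edge 240 mm
- lid (a joint): lid angle: 0 closed and latched, 2.3 fully open at its stop. A hook at its front holds it shut; once that lets go its own spring opens it in about 1.2 s and keeps it open
- release_top (a point): centre of the top of the red release button (28 mm across, dark round housing) on the deck at jig x -122 mm, 58 mm above the bench; pressed straight down. The latch hook (61 mm high) is 23 mm from it, the lid's front edge 40 mm, both towards jig +x; the edge rises and swings away from the button
- release (a joint): travel of the button: 0 up, 0.006 fully down; a spring pushes back with 1.5 N at first and 5 N fully down. The latch lets go at about 0.003
- handset: black remote-control handset in the jig, 170 (x) x 46 (y) x 20 (z) mm, 70 to 135 g, keys up; origin at the centre of its underside. Grasp it across its 46 mm width near the middle
- tray: black tray fixed to the bench, 212 (x) x 190 (y) x 14 mm, floor 3 mm thick; origin under its centre. A rib 8 mm high along its x axis parts it into two lanes 206 x 90 mm, centre lines at y +46 and -46 mm. Side walls (14 mm) and rib have a gap 66 mm wide at the middle for fingers. The +y lane holds a tested handset, the -y lane is empty
- free_lane (a point): centre of the floor of the empty lane (tray y -46 mm, z +3 mm); the handset must lie along the tray's x axis, either way round
- handset_done: the other, tested handset, lying in the tray's +y lane; same look and size, origin at the centre of its underside
- meter: black analogue meter on its tilt stand behind the jig's hinge end, in the lid's way; 130 (x) x 110 (y) x 141 mm high, 0.3 to 0.6 kg, loose. Origin on the bench under its centre; its face looks along its own -x and leans back: lower edge at x -64 mm on the bench, top at x +20 to +60 mm. Pushed low on the face along its +x it slides without tipping; a fixed open chassis stands right of its way
- spray_bottle: blue spray bottle standing near the jig, 38 mm across, 116 mm high, loose; origin under its centre
- solder_reel: reel of solder standing on its flange, 56 mm across, 38 mm high, loose; origin under its centre
- carton: blue carton, 50 (x) x 74 (y) x 36 mm high, loose; origin under its centre

How it is judged:
By the outcome, as a careful person would: the job done as asked, in the order asked, and still so for the second after the job is handed in, with the robot touching nothing.
It also fails if it takes over 58 s, if anything falls off the work surface, if the arm or the gripper's body presses on something with over 40 N, if the wrist force passes 120 N, or if a joint passes its speed limit or range.

### The arm

A 7-joint arm with a two-finger parallel gripper is mounted at the origin on a cart in front of the work surface, level with it; the furniture and walls round the work are solid. World frame = base frame: x ahead of the robot, y to its left, z up, the work surface at z = 0. Lengths are in m, angles in rad, forces in N, time in s.
With the tool pointing down it reaches from about 0.425 to 0.825 m from the base axis. Payload 3.6 kg.
Tool frame: the origin (TCP) lies midway between the tips of the shut fingers; the grasp point (between the pads) lies arm.hold_point_z behind it (arm.hold_point_z is the distance from the TCP to the grasp point, in m); z points along the fingers, y is the line along which they close (so a half turn about z gives the same grasp; the last joint's range is limited). The gripper opens to 93 mm and grips with 3 to 60 N. Pads are 15 mm wide; open, the fingers measure 128 mm over their backs; the gripper's body (75 mm by 188 mm) begins 65 mm behind the grasp point.
Start: joints at [1.214, 0.615, -0.013, 1.423, 0.008, 1.103, -0.04], TCP at [0.211, -0.615, 0.219] pointing down, gripper open.
Joint ranges: [-3.12, 3.12], [-0.3, 2.06], [-1.34, 1.32], [0.26, 2.42], [-1.36, 4.5], [0.01, 1.98], [-2.84, 2.84]. Speed limits (rad/s): [2.79, 2.79, 3.14, 3.14, 3.14, 3.14, 3.14].

### API

Orientations are given as [roll, pitch, yaw] about the fixed x, y, z axes, in that order (R = Rz(yaw) Ry(pitch) Rx(roll)).
In Python, from rig import arm gives the robot as it stands.
- The arm moves only by the shell command python3 jog.py 'ROWS' [FORCE]. ROWS is a JSON list that holds a single list of rows (three levels of brackets), with 1 to 5 rows, each of 5 numbers: the finger opening in m, then dx, dy, dz in mm, then a turn about the tool's z in units of 0.2 rad; each row is the pose to reach, as a shift and turn from the pose commanded when the command began, along the tool's axes at that moment; what a row does not reach only later rows make up. A row lasts 1/8 s, in which the tool goes at most 0.0625 m and 0.188 rad, less where a joint would pass 70% of its speed; a pose out of reach is approached as far as the arm can. The fingers move at their own pace and stop on an object; FORCE is the grip in N (left out, the last holds). Time passes only in rows, so rows that do not move let the fingers close. It prints the time, the measured TCP pose, the force, the opening and the grip force at its end. Input that does not fit is refused with a message, and nothing moves.
- arm.get_obs(): the state, without advancing time (a new reading comes with each control period).
- arm.grab_frame(name): name is "scene" or "top"; returns a dict with "img" (480x640x3 uint8, blue, green, red), "range_z" (480x640 float32, m along the optical axis (not along the pixel's ray), 0 where there is no reading), "camera_matrix" (3x3 intrinsics, pixels), "k1" (the pictures are not rectified: a ray, as slopes to the right and down, at radius r is drawn at 1 + k1 r^2 times it, then the intrinsics apply), "rvec" (rotation vector, rad) and "tvec" (3), from world to camera coordinates, as OpenCV has them. Camera axes: x right, y down, z forward; pixel columns grow to the right and rows downward; lengths in m; the calibration is good to about 2 mm. A picture is of the moment at which its call begins.
- arm.sign_off(): hands the job in; it is judged then, once.
The state is a dict: "t": time; "joint_positions": joint angles; "qvel": joint speeds; "joint_efforts": joint torques, N m; "ee_pos": TCP position; "orientation": TCP orientation; "force": force on the tool from outside, world axes, zero at the start; "ft_torque": the same for the moment, N m; "gripper_width": finger opening in m; "finger_force": force on a finger pad.
Only numpy, scipy, OpenCV 4.12 (cv2) and the standard library are available. Lean on these libraries where they do the work, as an engineer would, in place of code of your own. Each camera call takes 0.05 s, during which the arm holds its last target. There are 200 camera calls.

## Working session

There is one attempt and no reset: what is moved stays moved. The work goes in short steps, Python scripts to look and compute and a shell command to move; the robot and the scene stay as the last step left them, time stands still between calls to the robot, and variables do not carry over. Pictures are saved under pics/ and viewed, at most 10 in all, crops included, and the job is handed in when it is done.

```bash
ls; mkdir -p pics; python3 - <<'E'
from rig import arm
import cv2,numpy as np
print(arm.get_obs(), arm.hold_point_z)
for n in("scene","top"):
    f=arm.grab_frame(n); cv2.imwrite(f"pics/{n}0.png",f["img"]); np.savez(f"{n}0.npz",**f)
    print(n,f["camera_matrix"],f["k1"],f["rvec"],f["tvec"])
    R=cv2.Rodrigues(np.array(f["rvec"]))[0]; print(-R.T@np.array(f["tvec"]).ravel(),R[2])
E
```

```text
jog.py
pics
rig.py
{'t': 0.0, 'joint_positions': array([ 1.21349636,  0.61590439, -0.01259942,  1.42489222,  0.00811812,
        1.10340796, -0.04039534]), 'qvel': array([-0.00029693,  0.00038997, -0.00077476, -0.00061455,  0.00031658,
        0.00181783, -0.00089958]), 'joint_efforts': array([-3.77171127e-04, -4.58921814e+01,  2.09313026e-01, -1.65739882e+01,
       -6.09613094e-02,  2.05435051e-02,  2.37744880e-04]), 'ee_pos': array([ 0.21085607, -0.61400852,  0.21749308]), 'orientation': array([-3.13903207e+00,  6.29691724e-05,  3.30865522e-01]), 'force': array([-0.27371355,  0.43360352, -0.03735056]), 'ft_torque': array([-0.04242093, -0.02637484,  0.00788211]), 'finger_force': 0.0, 'gripper_width': 0.0931952440822546} 0.0188
scene [[572.26290325   0.         328.80091993]
 [  0.         572.26290325 242.11339554]
 [  0.           0.           1.        ]] 0.0019124727138710848 [ 0.66333053 -2.6964988   1.04653991] [0.52550186 0.23691627 1.12973641]
[0.1919628  0.76386397 0.99410663] [ 0.31381609 -0.59735095 -0.73803205]
top [[507.22952848   0.         323.92416515]
 [  0.         507.22952848 242.3040394 ]
 [  0.           0.           1.        ]] -0.10133948993215659 [ 2.14520854 -2.11594367  0.18473948] [0.01638429 0.57270559 1.15991612]
[0.36377656 0.02235951 1.24130263] [ 0.17248427  0.00156187 -0.98501103]
```

View pics/scene0.png

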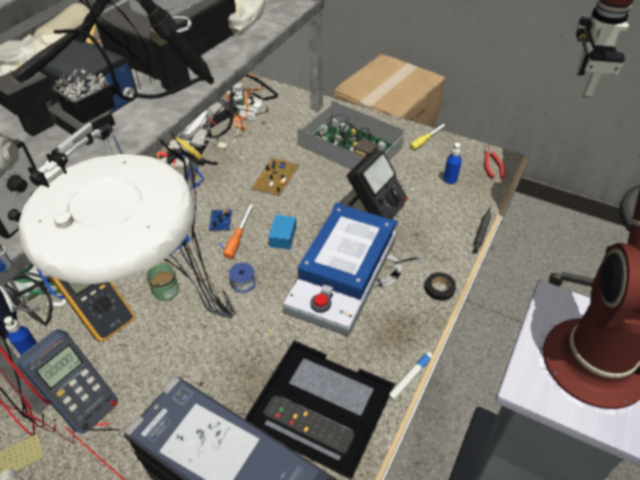

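View pics/top0.png

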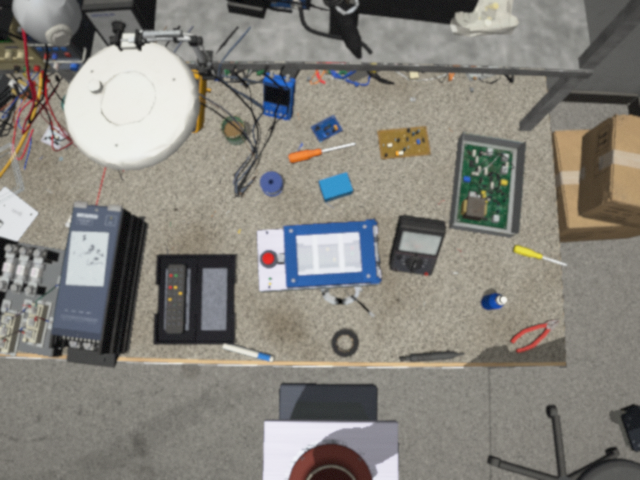

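The scene view shows the jig at about (340,265), button at (321,301), meter at (377,185), tray at (320,405), and the chassis at (350,135). In the top view the jig is at (318,255), button (268,259), meter (417,245), tray (196,298), empty lane (213,298), and chassis (488,185). The meter's way is to the right, towards world -y.

```bash
cat > h.py <<'E'
import numpy as np,cv2
from scipy.spatial.transform import Rotation as Ro
def load(n): return dict(np.load(n+".npz"))
def cam(f):
    R=cv2.Rodrigues(np.array(f["rvec"]))[0]; return R,np.array(f["tvec"]).ravel()
def ray(f,u,v):
    D=np.array([float(f["k1"]),0,0,0,0])
    p=cv2.undistortPoints(np.array([[[u,v]]],float),f["camera_matrix"],D)[0,0]
    R,t=cam(f); return -R.T@t, R.T@np.array([p[0],p[1],1])
def atz(f,u,v,z):
    c,d=ray(f,u,v); return c+d*(z-c[2])/d[2]
def dep(f,u,v):
    c,d=ray(f,u,v); return c+d*float(f["range_z"][int(round(v)),int(round(u))])
def tri(f,p,g,q):
    c,d=ray(f,*p); e,h=ray(g,*q)
    s=np.linalg.lstsq(np.c_[d,-h],e-c,rcond=None)[0]
    a,b=c+d*s[0],e+h*s[1]; return (a+b)/2,np.linalg.norm(a-b)
def cloud(f):
    H,W=f["range_z"].shape; v,u=np.mgrid[:H,:W]
    D=np.array([float(f["k1"]),0,0,0,0])
    p=cv2.undistortPoints(np.c_[u.ravel(),v.ravel()].astype(float)[:,None],f["camera_matrix"],D)[:,0]
    R,t=cam(f); P=np.c_[p,np.ones(len(p))]*f["range_z"].ravel()[:,None]
    return ((P-t)@R).reshape(H,W,3)
E
python3 - <<'E'
import cv2
a=cv2.imread("pics/top0.png");b=cv2.imread("pics/scene0.png")
c=a[200:350,150:450]; cv2.imwrite("pics/topc.png",cv2.resize(c,None,fx=2.66,fy=2.66,interpolation=cv2.INTER_CUBIC))
c=b[140:480,240:480]; cv2.imwrite("pics/scc.png",cv2.resize(c,None,fx=1.75,fy=1.75,interpolation=cv2.INTER_CUBIC))
E
```

```text
(no output)
```

View pics/topc.png

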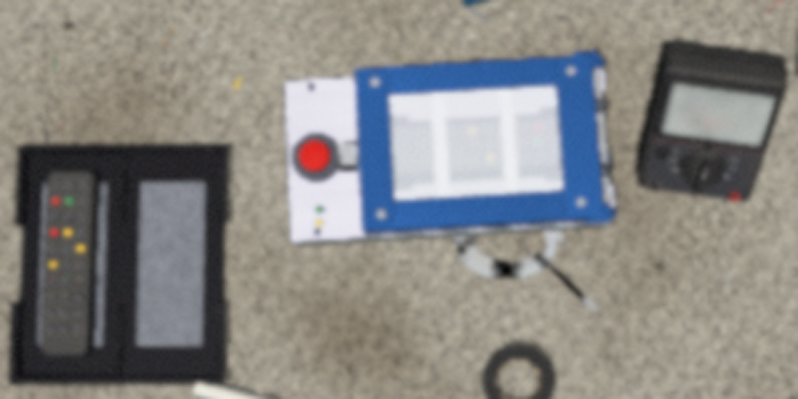

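View pics/scc.png

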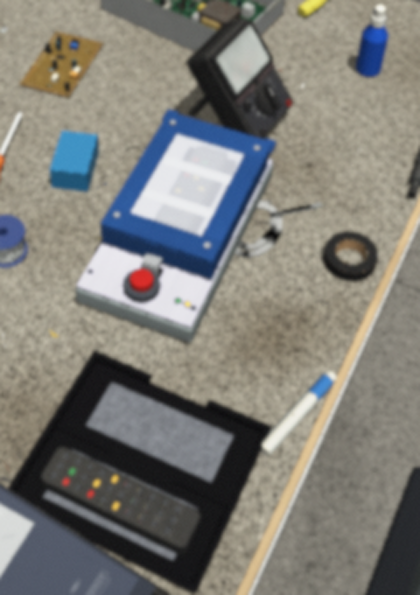

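The crops show the button at top crop (315,155) and scene crop (142,281), the lid screws, the empty lane's felt, and the meter. The meter's face looks towards the robot (-x) and its top leans away to +x, so its way is +x. Next I'll triangulate and use the depth clouds.

```bash
python3 - <<'E'
from h import *
T,S=load("top0"),load("scene0")
t=lambda u,v:(150+u/2.66,200+v/2.66); s=lambda u,v:(240+u/1.75,140+v/1.75)
P={}
for n,a,b in [("button",(315,155),(142,281)),("s1",(375,82),(116,214)),("s2",(570,71),(172,122)),("s3",(381,214),(207,245)),("s4",(581,202),(256,148)),
 ("felt1",(138,181),(124,383)),("felt2",(206,181),(86,424)),("felt3",(203,346),(215,480)),("felt4",(136,348),(233,432)),
 ("dispBL",(664,138),(228,92)),("dispBR",(767,146),(268,62))]:
    p,e=tri(T,t(*a),S,s(*b)); P[n]=p; print(n,p.round(4),round(e,4),"depth",dep(T,*t(*a)).round(3))
for n,c in [("deckL",(286,80)),("deckR",(292,242))]: print(n,atz(T,*t(*c),.04))
C=cloud(T)
# jig yaw from screws
d=(P["s2"]-P["s1"]+P["s4"]-P["s3"])[:2]; print("jig yaw",np.degrees(np.arctan2(d[1],d[0])))
# meter points
m=C[205:285,380:455].reshape(-1,3); 
for lo,hi in[(.02,.04),(.04,.06),(.06,.09),(.09,.12),(.12,.2)]:
    k=m[(m[:,2]>lo)&(m[:,2]<hi)]; print(lo,hi,len(k),k.min(0).round(3),k.max(0).round(3))
k=m[(m[:,2]>.015)&(m[:,2]<.2)]
np.save("mtop.npy",k)
C2=cloud(S)
k2=C2[145:222,335:415].reshape(-1,3); k2=k2[(k2[:,2]>.015)&(k2[:,2]<.16)]
print(len(k2),k2.min(0),k2.max(0)); np.save("msc.npy",k2)
# chassis, tray
for n,a in [("chassis",C[135:235,450:528]),("tray",C[250:348,150:240])]:
    q=a.reshape(-1,3); q=q[q[:,2]>(.02 if n=="chassis" else .008)]; print(n,np.percentile(q,[1,99],axis=0).round(3))
    print(cv2.minAreaRect(q[:,:2].astype(np.float32)*1000))
E
```

```text
button [0.5305 0.1546 0.0563] 0.0014 depth [0.53  0.154 0.063]
s1 [0.5925 0.1012 0.0863] 0.0011 depth [0.592 0.101 0.087]
s2 [ 0.6046 -0.0691  0.0863] 0.0009 depth [ 0.604 -0.069  0.086]
s3 [0.4768 0.0931 0.0858] 0.0002 depth [0.477 0.093 0.087]
s4 [ 0.4901 -0.0788  0.0838] 0.001 depth [ 0.489 -0.079  0.085]
felt1 [0.4879 0.3005 0.087 ] 0.0285 depth [0.512 0.325 0.002]
felt2 [ 0.5307  0.2801 -0.0807] 0.0161 depth [0.513 0.261 0.005]
felt3 [ 0.3668  0.2746 -0.0782] 0.0111 depth [0.362 0.258 0.003]
felt4 [0.3546 0.2979 0.0875] 0.0088 depth [0.358 0.319 0.004]
dispBL [ 0.5529 -0.1474  0.0948] 0.017 depth [ 0.546 -0.151  0.085]
dispBR [ 0.5425 -0.242   0.0803] 0.0031 depth [ 0.539 -0.24   0.092]
deckL [0.60194328 0.18527485 0.04      ]
deckR [0.45491551 0.17471035 0.04      ]
jig yaw -85.75529157252979
0.02 0.04 187 [ 0.498 -0.297  0.02 ] [ 0.673 -0.132  0.04 ]
0.04 0.06 326 [ 0.5   -0.292  0.04 ] [ 0.669 -0.134  0.06 ]
0.06 0.09 568 [ 0.48 -0.24  0.06] [ 0.598 -0.107  0.09 ]
0.09 0.12 658 [ 0.537 -0.252  0.09 ] [ 0.626 -0.139  0.12 ]
0.12 0.2 1073 [ 0.559 -0.252  0.12 ] [ 0.626 -0.14   0.146]
3935 [ 0.47606368 -0.45038673  0.01501897] [ 0.75515453 -0.03717936  0.14565544]
chassis [[ 0.601 -0.476  0.02 ]
 [ 0.856 -0.287  0.066]]
((571.40087890625, -272.1025085449219), (249.6857147216797, 675.9585571289062), 55.46080017089844)
tray [[0.324 0.022 0.008]
 [0.545 0.437 1.241]]
((435.113525390625, 230.8958740234375), (226.1519317626953, 413.90985107421875), 1.231570839881897)
```

```bash
python3 - <<'E'
from h import *
T,S=load("top0"),load("scene0")
t=lambda u,v:(150+u/2.66,200+v/2.66); s=lambda u,v:(240+u/1.75,140+v/1.75)
F=[]
for n,a,b in [("f++",(138,181),(86,424)),("f+-",(206,181),(124,383)),("f--",(203,346),(233,432)),("f-+",(136,348),(215,480))]:
    p,e=tri(T,t(*a),S,s(*b)); F.append(p); print(n,p.round(4),round(e,4))
print("felt centre",np.mean(F,0)); d=F[0]+F[1]-F[2]-F[3]; print("tray yaw",np.degrees(np.arctan2(d[1],d[0])))
c=np.array([atz(T,*t(*q),.014) for q in[(20,147),(230,147),(226,380),(12,381)]]); print("tray corners",c[:,:2].round(3),c.mean(0))
k=np.load("mtop.npy"); k=k[(k[:,1]<-.135)&(k[:,1]>-.26)]
k2=np.load("msc.npy"); k2=k2[(k2[:,1]<-.12)&(k2[:,1]>-.27)]
for q in(k,k2):
    h=q[(q[:,2]>.125)]; print("top slab",cv2.minAreaRect(h[:,:2].astype(np.float32)*1000), np.percentile(h,[1,99],axis=0).round(3))
    f=q[(q[:,2]>.05)&(q[:,2]<.115)]
    A=np.c_[f[:,1:],np.ones(len(f))]
    w=np.ones(len(f),bool)
    for _ in range(10):
        x=np.linalg.lstsq(A[w],f[w,0],rcond=None)[0]; r=f[:,0]-A@x; w=abs(r)<.005
    print("x=ay+bz+c",x.round(4),w.sum(),len(f),"yaw",np.degrees(np.arctan(-x[0])))
    g=f[w]; yaw=np.arctan(-x[0]); yy=-np.sin(yaw)*g[:,0]+np.cos(yaw)*g[:,1]; lo,hi=np.percentile(yy,[1,99]); print("lateral",lo,hi)
    ym=(lo+hi)/2
    # x at z=0 at lateral centre
    xa=np.linalg.solve([[1,-x[0]],[-np.sin(yaw),np.cos(yaw)]],[x[2],ym]); print("face z0 centre",xa,"origin",xa+.064*np.array([np.cos(yaw),np.sin(yaw)]))
# heights along its way
C=cloud(T)
for yy in(-.15,-.2,-.25,-.28):
    m=(abs(C[...,1]-yy)<.006)&(C[...,0]>.45)
    print(yy,[(round(x0,2),round(float(np.percentile(C[...,2][m&(abs(C[...,0]-x0)<.012)],90)),3)) for x0 in np.arange(.46,.92,.03)])
E
```

```text
f++ [0.5102 0.3229 0.0104] 0.0017
f+- [0.5055 0.2585 0.007 ] 0.0142
f-- [0.3627 0.2567 0.0097] 0.0023
f-+ [0.3578 0.317  0.0117] 0.0014
felt centre [0.43405619 0.28878027 0.00971981]
tray yaw 1.507811483000917
tray corners [[0.54  0.435]
 [0.543 0.238]
 [0.332 0.234]
 [0.326 0.429]] [0.43546216 0.33409246 0.014     ]
top slab ((591.9891967773438, -194.24533081054688), (106.88758850097656, 48.44928741455078), 83.42558288574219) [[ 0.567 -0.246  0.125]
 [ 0.616 -0.143  0.143]]
x=ay+bz+c [0.1272 0.6893 0.5069] 904 1227 yaw -7.249710187534819
lateral -0.168372834535936 -0.06889161937972481
face z0 centre [ 0.48381962 -0.18113541] origin [ 0.54730798 -0.18921182]
top slab ((590.1325073242188, -194.44886779785156), (108.32117462158203, 50.09979248046875), 82.98810577392578) [[ 0.567 -0.244  0.125]
 [ 0.617 -0.142  0.143]]
x=ay+bz+c [0.1432 0.6896 0.5111] 801 1433 yaw -8.150722045916629
lateral -0.1601265227864711 -0.05923060495972583
face z0 centre [ 0.48525781 -0.18029854] origin [ 0.54861132 -0.1893723 ]
-0.15 [(np.float64(0.46), 0.003), (np.float64(0.49), 0.003), (np.float64(0.52), 0.06
[... 777 characters left out ...]
91), 0.334)]Traceback (most recent call last):
  File "<stdin>", line 27, in <module>
    return _quantile_unchecked(
        a, q, axis, out, overwrite_input, method, keepdims, weights)
    return _ureduce(a,
                    func=_quantile_ureduce_func,
    ...<5 lines>...
                    overwrite_input=overwrite_input,
                    method=method)
    r = func(a, **kwargs)
    result = _quantile(arr,
                       quantiles=q,
    ...<2 lines>...
                       out=out,
                       weights=wgt)
    slices_having_nans = np.isnan(arr[-1, ...])
                                  ~~~^^^^^^^^^
IndexError: index -1 is out of bounds for axis 0 with size 0
```

Units first: shifts go in mm and turns go in units of 0.2 rad. So 0.2 m is 200, -0.195 m is -195, 0.27 rad is 1.35.

```bash
python3 jog.py '[[[0.06, 40, -39, 0, 0.45], [0.06, 80, -78, 0, 0.9], [0.06, 120, -117, 0, 1.35], [0.06, 160, -156, 0, 1.8], [0.06, 200, -195, 0, 2.25]]]'; python3 - <<'E'
from h import *
T,S=load("top0"),load("scene0")
for u,v in[(451,230),(462,135),(519,236)]: print(atz(T,u,v,.065))
print("bottle top", dep(T,493,301))
C=cloud(T);m=(C[...,2]>.025)&(C[...,2]<.08)&(C[...,0]>.58)&(C[...,0]<.85)&(C[...,1]<-.26)&(C[...,1]>-.5)
print(C[m][:,1].max())
from rig import arm
o=arm.get_obs();R=Ro.from_euler("xyz",o["orientation"]).as_matrix();print(R.T@(np.array([.432,-.175,.12])-o["ee_pos"]))
E
```

```text
t: 0.72
ee_pos: [0.3375, -0.3634, 0.2184]
orientation: [-3.141, 0.0, -0.122]
force: [0.3, -0.0, 0.8]
gripper_width: 0.06
finger_force: 0.0
[ 0.60366609 -0.27783758  0.065     ]
[ 0.84432161 -0.31410706  0.065     ]
[ 0.59155684 -0.44320578  0.065     ]
bottle top [ 0.43481182 -0.36688199  0.082981  ]
-0.2871854906733877
[ 0.07087482 -0.19841934  0.09851508]
```

```bash
python3 jog.py '[[[0.06, 16, -50, 0, 0], [0.06, 32, -100, 0, 0], [0.06, 48, -150, 20, 0], [0.06, 65, -198, 40, 0], [0.06, 65, -198, 95, 0]]]'; python3 jog.py '[[[0.06, 0, 0, 50, 0], [0.06, 0, 0, 96, 0], [0.06, 0, 0, 96, 0]]]'
```

```text
t: 1.35
ee_pos: [0.4296, -0.1724, 0.1245]
orientation: [-3.141, -0.008, -0.11]
force: [0.8, -1.8, -0.6]
gripper_width: 0.0599
finger_force: 0.0
t: 1.72
ee_pos: [0.4224, -0.1754, 0.0251]
orientation: [-3.14, 0.008, -0.119]
force: [0.2, -0.7, 0.1]
gripper_width: 0.0601
finger_force: 0.0
```

To row units: 0.085 m is 85, 0.075 m is 75.

```bash
python3 jog.py '[[[0.06, 30, 0, 0, 0], [0.06, 55, 0, 0, 0], [0.06, 65, 0, 0, 0], [0.06, 75, 0, 0, 0], [0.06, 85, 0, 0, 0]]]'; python3 jog.py '[[[0.06, 12, 0, 0, 0], [0.06, 24, 0, 0, 0], [0.06, 36, 0, 0, 0], [0.06, 48, 0, 0, 0], [0.06, 60, 0, 0, 0]]]'
```

```text
t: 2.35
ee_pos: [0.5051, -0.1863, 0.0284]
orientation: [-3.141, 0.009, -0.12]
force: [-7.3, 1.6, 10.7]
gripper_width: 0.0604
finger_force: 5.8
t: 2.98
ee_pos: [0.5653, -0.1938, 0.0286]
orientation: [-3.141, 0.008, -0.12]
force: [-6.3, 0.2, 8.5]
gripper_width: 0.0601
finger_force: 4.9
```

To row units: 0.06 m is 60, 0.048 m is 48.

```bash
python3 jog.py '[[[0.06, 12, 0, 0, 0], [0.06, 24, 0, 0, 0], [0.06, 36, 0, 0, 0], [0.06, 48, 0, 0, 0], [0.06, 60, 0, 0, 0]]]'; python3 jog.py '[[[0.06, 12, 0, 0, 0], [0.06, 22, 0, 0, 0], [0.06, 30, 0, 0, 0], [0.06, 36, 0, 0, 0], [0.06, 38, 0, 0, 0]]]'; python3 - <<'E'
from rig import arm
import numpy as np
from h import *
for n in("scene","top"):
    f=arm.grab_frame(n); cv2.imwrite(f"pics/{n}1.png",f["img"]); np.savez(f"{n}1.npz",**f)
E
```

```text
t: 3.6
ee_pos: [0.6255, -0.2012, 0.0287]
orientation: [3.142, 0.007, -0.12]
force: [-4.7, -0.3, 7.1]
gripper_width: 0.0602
finger_force: 4.4
t: 4.22
ee_pos: [0.6637, -0.2057, 0.0287]
orientation: [3.141, 0.006, -0.12]
force: [-5.4, 1.7, 6.9]
gripper_width: 0.0601
finger_force: 4.3
```

View pics/scene1.png

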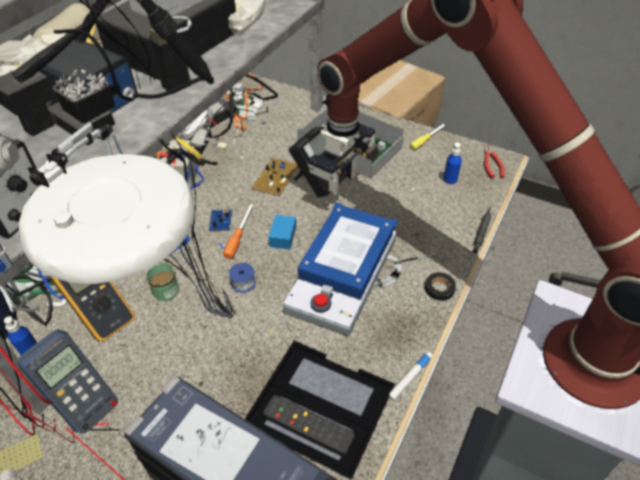

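The meter stands upright at (313,170), square on the fingers, and the carton and chassis are untouched. I'll back off and rise.

```bash
python3 jog.py '[[[0.06, -20, 0, 0, 0], [0.06, -50, 0, 0, 0], [0.06, -70, 0, -50, 0], [0.06, -90, 0, -100, 0], [0.02, -110, 0, -160, 0]]]'; python3 jog.py '[[[0.0, -20, -50, 0, 0.85], [0.0, -40, -100, 0, 1.7], [0.0, -60, -150, 0, 2.55], [0.0, -80, -200, 0, 3.4], [0.0, -80, -250, 0, 4.25]]]'; python3 - <<'E'
from h import *
from rig import arm
f=arm.grab_frame("top");C=cloud(f); cv2.imwrite("pics/top2.png",f["img"])
k=C.reshape(-1,3); k=k[(k[:,2]>.125)&(k[:,2]<.15)&(k[:,1]<-.12)&(k[:,1]>-.29)&(k[:,0]>.68)&(k[:,0]<.83)]
print(cv2.minAreaRect(k[:,:2].astype(np.float32)*1000),len(k),np.percentile(k,[1,99],axis=0))
o=arm.get_obs();print(o["joint_positions"])
R=Ro.from_euler("xyz",o["orientation"]).as_matrix();print(R.T@(np.array([.530,.1615,.11])-o["ee_pos"]),o["orientation"][2]+1.497)
E
```

```text
t: 4.95
ee_pos: [0.5555, -0.1921, 0.1882]
orientation: [-3.141, 0.002, -0.12]
force: [0.5, -1.4, 0.8]
gripper_width: 0.054
finger_force: 0.0
t: 5.58
ee_pos: [0.5057, 0.0668, 0.1875]
orientation: [3.141, 0.001, -0.975]
force: [1.2, -0.2, 0.1]
gripper_width: 0.0046
finger_force: 0.0
((761.8607177734375, -215.147216796875), (104.58709716796875, 49.49900436401367), 83.23890686035156) 762 [[ 0.73599856 -0.26501441  0.12518984]
 [ 0.78668872 -0.16439104  0.14401779]]
[-0.36242162  0.44790787  0.24993718  1.86498826 -0.15334861  0.8456459
 -2.57136135]
[-0.05573041 -0.06658865  0.07778542] 0.5306793407275225
```

The meter has slid 0.17 m and is upright and clear of the lid. Joint 7 is near its limit, so I'll reach the equivalent half-turn yaw (+1.645) the other way.

To row units: -0.067 m is -67, -0.056 m is -56, -0.9 rad is -4.5.

```bash
python3 jog.py '[[[0.0, -11, -13, 0, -0.9], [0.0, -22, -27, 0, -1.8], [0.0, -33, -40, 0, -2.7], [0.0, -45, -53, 0, -3.6], [0.0, -56, -67, 0, -4.5]]]'; python3 jog.py '[[[0.0, 0, 0, 0, -0.9], [0.0, 0, 0, 0, -1.8], [0.0, 0, 0, 0, -2.7], [0.0, 0, 0, 0, -3.6], [0.0, 0, 0, 0, -4.5]]]';python3 jog.py '[[[0.0, 0, 0, 0, -0.9], [0.0, 0, 0, 0, -1.8], [0.0, 0, 0, 0, -2.7], [0.0, 0, 0, 0, -3.6], [0.0, 0, 0, 0, -4.1]]]'; python3 - <<'E'
from h import *
from rig import arm
o=arm.get_obs();print(o["joint_positions"])
R=Ro.from_euler("xyz",o["orientation"]).as_matrix();print(R.T@(np.array([.530,.1605,.065])-o["ee_pos"]),o["orientation"][2]-1.645)
E
```

```text
t: 6.25
ee_pos: [0.5309, 0.1493, 0.1873]
orientation: [3.141, 0.0, -0.063]
force: [-0.5, -0.7, 0.3]
gripper_width: 0.0002
finger_force: 0.0
t: 6.88
ee_pos: [0.5309, 0.1486, 0.1872]
orientation: [3.141, 0.0, 0.837]
force: [0.9, 1.0, 0.5]
gripper_width: 0.0004
finger_force: 0.0
t: 7.5
ee_pos: [0.531, 0.1484, 0.1871]
orientation: [-3.141, 0.001, 1.655]
force: [0.1, 0.4, -1.0]
gripper_width: 0.0008
finger_force: 0.0
[-0.00553803  0.53288355 -0.4712763   1.74545229  0.29176017  0.93338177
 -0.51194645]
[1.21956258e-02 6.42800692e-05 1.22139252e-01] 0.009924088486489069
```

To row units: 0.122 m is 122, 0.12 m is 120, 0.01 rad is 0.05.

```bash
python3 jog.py '[[[0.0, 12, 0, 40, 0.05], [0.0, 12, 0, 80, 0.05], [0.0, 12, 0, 112, 0.05], [0.0, 12, 0, 120, 0.05], [0.0, 12, 0, 122, 0.05]]]'; python3 jog.py '[[[0, 0, 0, 4, 0], [0, 0, 0, 7, 0], [0, 0, 0, 9, 0], [0, 0, 0, 9, 0]]]'
```

```text
t: 8.12
ee_pos: [0.5305, 0.1612, 0.0654]
orientation: [3.141, -0.0, 1.641]
force: [0.6, 0.8, 0.6]
gripper_width: 0.0006
finger_force: 0.0
t: 8.62
ee_pos: [0.5313, 0.1619, 0.0567]
orientation: [3.139, -0.001, 1.641]
force: [0.9, -0.5, 4.3]
gripper_width: 0.0005
finger_force: 2.2
```

To row units: 0.002 m is 2, 0.001 m is 1.

```bash
python3 jog.py '[[[0, 0, 0, 1, 0], [0, 0, 0, 2, 0], [0, 0, 0, 2, 0]]]'; python3 - <<'E'
from h import *
from rig import arm
f=arm.grab_frame("top");C=cloud(f); cv2.imwrite("pics/top3.png",f["img"])
# lid centre region height
m=(abs(C[...,0]-.541)<.05)&(abs(C[...,1]-.0)<.05); print(np.percentile(C[...,2][m],[10,50,90]))
E
```

```text
t: 9.0
ee_pos: [0.5314, 0.1619, 0.0563]
orientation: [3.138, -0.0, 1.641]
force: [-1.2, -1.5, 16.0]
gripper_width: 0.0003
finger_force: 7.6
[0.04025966 0.24896736 0.26679966]
```

Force has hit the bottom of travel, so the button is fully pressed and the lid is swinging. I'll rise and look.

To row units: -0.15 m is -150, -0.11 m is -110.

```bash
python3 jog.py '[[[0, -10, 0, -20, 0], [0.02, -30, 0, -60, 0], [0.04, -50, 0, -110, 0], [0.06, -50, 0, -150, 0], [0.075, -50, 0, -150, 0]]]';python3 jog.py '[[[0.075, 0, 0, 0, 0], [0.075, 0, 0, 0, 0], [0.075, 0, 0, 0, 0], [0.075, 0, 0, 0, 0]]]'; python3 - <<'E'
from rig import arm
from h import *
for n in("scene","top"):
    f=arm.grab_frame(n); cv2.imwrite(f"pics/{n}4.png",f["img"]); np.savez(f"{n}4.npz",**f)
a=cv2.imread("pics/top4.png")[180:330,180:480];b=cv2.imread("pics/scene4.png")[130:350,240:440]
cv2.imwrite("pics/c4.png",np.vstack([cv2.resize(a,(600,300),interpolation=2),cv2.resize(b[:,:],(272,300),interpolation=2)[:, :].copy() if 0 else cv2.copyMakeBorder(cv2.resize(b,(273,300),interpolation=2),0,0,0,327,0)]))
E
```

```text
t: 9.68
ee_pos: [0.5348, 0.112, 0.2065]
orientation: [3.137, -0.001, 1.64]
force: [-0.1, -0.3, -0.9]
gripper_width: 0.0355
finger_force: 0.0
t: 10.18
ee_pos: [0.5334, 0.1117, 0.2033]
orientation: [-3.14, 0.0, 1.641]
force: [-0.1, -0.3, -0.6]
gripper_width: 0.0737
finger_force: 0.0
```

View pics/c4.png

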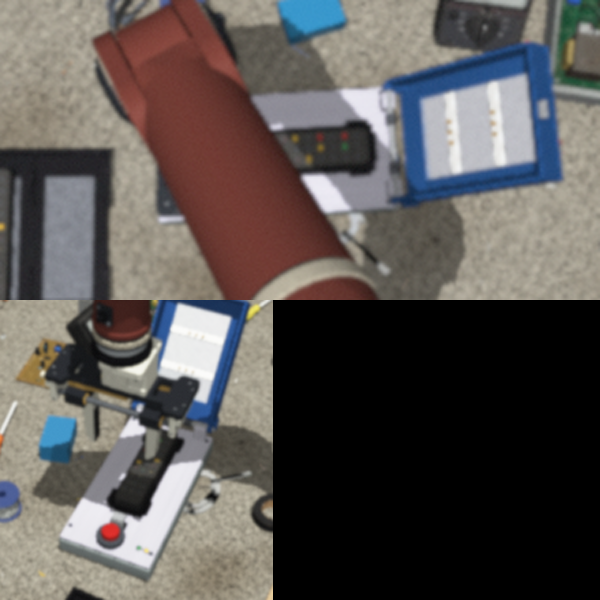

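Lid fully open, the meter well clear at top right, and the handset in its nest. Now I'll measure the handset from both depth views.

```bash
python3 - <<'E'
from h import *
from rig import arm
T,S=load("top4"),load("scene4")
u=np.array([np.cos(-1.4967),np.sin(-1.4967)]);v=np.array([-u[1],u[0]]);o0=np.array([.5395,.0318])
for f in(T,S):
    C=cloud(f).reshape(-1,3); g=f["img"].reshape(-1,3).max(1)
    j=np.c_[(C[:,:2]-o0)@u,(C[:,:2]-o0)@v,C[:,2]]
    k=(j[:,2]>.055)&(j[:,2]<.072)&(abs(j[:,1])<.035)&(j[:,0]>-.08)&(j[:,0]<.12)
    q=j[k]; print(k.sum(),np.percentile(q,[2,50,98],axis=0).round(4))
    # mid-band sides
    for a in(-.05,-.02,0,.02,.04,.06,.08):
        b=q[abs(q[:,0]-a)<.01]
        if len(b)>20: print(a,len(b),np.percentile(b[:,1],[2,98]).round(4),np.median(b[:,2]).round(4))
# triangulate hinge-side end centre & near end by eye
n=o0+.022*u; print("nest",n)
o=arm.get_obs();R=Ro.from_euler("xyz",o["orientation"]).as_matrix()
print(R.T@(np.r_[n,.043]-o["ee_pos"]),o["orientation"],o["joint_positions"])
E
```

```text
783 [[-0.0003 -0.0209  0.0562]
 [ 0.0516  0.0016  0.0611]
 [ 0.0994  0.022   0.0661]]
0 63 [-0.0094  0.023 ] 0.0611
0.02 154 [-0.0212  0.0213] 0.061
0.04 163 [-0.0208  0.0221] 0.0614
0.06 152 [-0.0216  0.0207] 0.0611
0.08 162 [-0.0206  0.022 ] 0.0615
1012 [[-0.0635 -0.0206  0.0558]
 [-0.0037 -0.003   0.061 ]
 [ 0.0927  0.0225  0.0657]]
-0.05 162 [-0.0207  0.022 ] 0.0608
-0.02 159 [-0.0206  0.0228] 0.0613
0 139 [-0.0201  0.0224] 0.0612
0.02 142 [-0.0207  0.0229] 0.0608
0.04 99 [-0.0206  0.0226] 0.0614
0.06 67 [-0.0209  0.0223] 0.0605
0.08 68 [-0.0205  0.0038] 0.0613
nest [0.54112863 0.00986037]
[-0.10208181  0.0005054   0.16066222] [-3.14100901e+00 -5.34702910e-05  1.64097620e+00] [ 0.07686751  0.50732154 -0.4909966   1.74044043  0.28214057  0.9649627
 -0.45384215]
```

```bash
python3 jog.py '[[[0.075, -50, 0, 0, 0], [0.075, -102, 1, 30, 0], [0.075, -102, 1, 80, 0], [0.075, -102, 1, 125, 0], [0.075, -102, 1, 140, 0]]]'; python3 jog.py '[[[0.075, 0, 0, 12, 0], [0.075, 0, 0, 19, 0], [0.075, 0, 0, 19.5, 0], [0.06, 0, 0, 19.5, 0], [0.04, 0, 0, 19.5, 0]]]' 20;  python3 jog.py '[[[0.035, 0, 0, 0, 0], [0.035, 0, 0, 0, 0], [0.035, 0, 0, 0, 0]]]' 20
```

```text
t: 10.9
ee_pos: [0.5402, 0.0096, 0.0617]
orientation: [-3.137, -0.0, 1.641]
force: [0.3, 0.1, 0.4]
gripper_width: 0.0747
finger_force: 0.0
t: 11.52
ee_pos: [0.5423, 0.01, 0.0451]
orientation: [3.14, 0.0, 1.641]
force: [1.3, -0.3, -0.8]
gripper_width: 0.0595
finger_force: 0.0
t: 11.9
ee_pos: [0.542, 0.0099, 0.0448]
orientation: [3.141, 0.0, 1.641]
force: [0.2, -0.3, 1.9]
gripper_width: 0.0457
finger_force: 20.0
```

To row units: -0.11 m is -110, -0.01 m is -10.

```bash
python3 jog.py '[[[0.035, 0, 0, -10, 0], [0.035, 0, 0, -30, 0], [0.035, 0, 0, -60, 0], [0.035, 0, 0, -90, 0], [0.035, 0, 0, -110, 0]]]' 20; python3 - <<'E'
from h import *
from rig import arm
o=arm.get_obs();R=Ro.from_euler("xyz",o["orientation"]).as_matrix();print(R.T@(np.array([.4355,.2885,.1])-o["ee_pos"]),o["orientation"][2]-(np.pi+.023),o["ee_pos"],o["gripper_width"],o["finger_force"],o["force"])
T=load("top0");S=load("scene0")
# tray corners rms check: rib gap etc via depth: wall tops z
C=cloud(T); k=C[255:345,155:238].reshape(-1,3)
g=T["img"][255:345,155:238].reshape(-1,3).max(1); q=k[(k[:,2]<.03)&(g<60)]; print(len(q),cv2.minAreaRect(q[:,:2].astype(np.float32)*1000))
E
```

```text
t: 12.52
ee_pos: [0.542, 0.0101, 0.1562]
orientation: [3.14, -0.0, 1.641]
force: [0.3, 0.5, -1.4]
gripper_width: 0.0455
finger_force: 20.0
[ 0.28519632 -0.08685735  0.05614245] -1.5236428022895596 [0.54204775 0.0100781  0.15623112] 0.04550492959437222 19.99774396419525 [ 0.28880312  0.50594014 -1.3694368 ]
3445 ((436.33380126953125, 337.1302795410156), (214.69772338867188, 194.79171752929688), 1.4145026206970215)
```

```bash
python3 jog.py '[[[0.035, 20, -6, 0, -0.6], [0.035, 55, -17, 0, -1.45], [0.035, 90, -28, 0, -2.3], [0.035, 130, -40, 0, -3.15], [0.035, 170, -52, 0, -4]]]' 20; python3 - <<'E'
from h import *
from rig import arm
o=arm.get_obs();R=Ro.from_euler("xyz",o["orientation"]).as_matrix();print(R.T@(np.array([.436,.2895,.1])-o["ee_pos"]),o["orientation"][2]-(np.pi+.024),o["joint_positions"])
E
```

```text
t: 13.15
ee_pos: [0.4774, 0.1768, 0.1549]
orientation: [3.141, 0.0, 2.446]
force: [0.4, 0.2, -0.7]
gripper_width: 0.0456
finger_force: 20.0
[0.10406325 0.05998231 0.05483629] -0.7196298981389653 [ 0.06072469  0.56153491 -0.69105356  1.89325776  0.46759474  0.85331609
  0.00462462]
```

To row units: 0.104 m is 104, 0.095 m is 95, -0.72 rad is -3.6.

```bash
python3 jog.py '[[[0.035, 25, 14, 0, -0.8], [0.035, 50, 29, 0, -1.6], [0.035, 75, 43, 10, -2.4], [0.035, 95, 55, 20, -3.1], [0.035, 104, 60, 40, -3.6]]]' 20; python3 jog.py '[[[0.035, 0, 0, 20, 0], [0.035, 0, 0, 40, 0], [0.035, 0, 0, 40, 0]]]' 20; python3 - <<'E'
from h import *
from rig import arm
f=arm.grab_frame("scene"); cv2.imwrite("pics/s5.png",cv2.resize(f["img"][300:480,220:460],None,fx=3,fy=3,interpolation=2))
o=arm.get_obs();R=Ro.from_euler("xyz",o["orientation"]).as_matrix();print(R.T@(np.array([.436,.2895,.007])-o["ee_pos"]),o["orientation"],np.pi-.024)
E
```

```text
t: 13.78
ee_pos: [0.4369, 0.2907, 0.1151]
orientation: [3.14, 0.002, -3.117]
force: [0.3, 0.1, -1.5]
gripper_width: 0.0457
finger_force: 20.0
t: 14.15
ee_pos: [0.4366, 0.2878, 0.0736]
orientation: [-3.139, -0.002, -3.122]
force: [-0.7, -0.5, -1.8]
gripper_width: 0.0455
finger_force: 20.0
[0.00103824 0.00106527 0.06750021] [-3.14090633e+00 -6.85970074e-04 -3.12250073e+00] 3.117592653589793
```

View pics/s5.png

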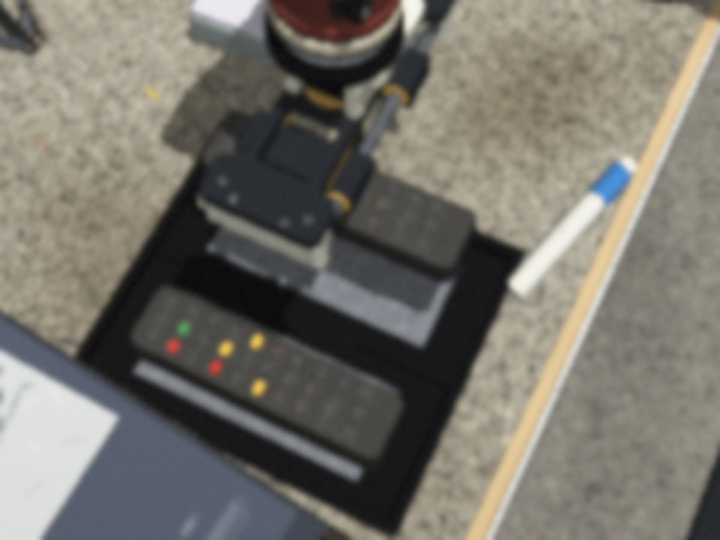

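The handset is held level over the empty lane, centre about (400,220) in the crop, parallel to the tested one. Now lower it.

To row units: 0.06 m is 60, 0.066 m is 66.

```bash
python3 jog.py '[[[0.035, 1, 1, 30, 0], [0.035, 1, 1, 50, 0], [0.035, 1, 1, 60, 0], [0.035, 1, 1, 64, 0], [0.035, 1, 1, 66, 0]]]' 20; python3 jog.py '[[[0.035, 0, 0, 1, 0], [0.035, 0, 0, 2, 0], [0.035, 0, 0, 2, 0]]]' 20
```

```text
t: 14.82
ee_pos: [0.4367, 0.2902, 0.0091]
orientation: [3.141, 0.001, -3.122]
force: [0.6, -0.5, -1.7]
gripper_width: 0.0458
finger_force: 20.0
t: 15.2
ee_pos: [0.4364, 0.2898, 0.0067]
orientation: [3.141, 0.0, -3.123]
force: [0.3, 1.0, -0.6]
gripper_width: 0.0458
finger_force: 20.0
```

To row units: 0.002 m is 2, 0.0015 m is 1.5.

```bash
python3 jog.py '[[[0.035, 0, 0, 1, 0], [0.035, 0, 0, 1.5, 0], [0.035, 0, 0, 2, 0], [0.035, 0, 0, 2, 0]]]' 20
```

```text
t: 15.7
ee_pos: [0.4362, 0.2898, 0.0047]
orientation: [-3.142, 0.0, -3.122]
force: [-0.2, -0.6, 2.6]
gripper_width: 0.0456
finger_force: 20.0
```

Contact: the force went from -1.5 to +2.6 N. I'll open gently to 62 mm and rise.

To row units: -0.0005 m is -0.5.

```bash
python3 jog.py '[[[0.046, 0, 0, -0.5, 0], [0.05, 0, 0, -0.5, 0], [0.056, 0, 0, -0.5, 0], [0.062, 0, 0, -0.5, 0], [0.062, 0, 0, -0.5, 0]]]'; python3 jog.py '[[[0.062, 0, 0, -10, 0], [0.062, 0, 0, -40, 0], [0.062, 0, 0, -90, 0], [0.062, 0, 0, -140, 0], [0.062, 0, 0, -200, 0]]]'; python3 jog.py '[[[0.062, 0, -50, -20, 0], [0.062, 0, -100, -20, 0], [0.062, 0, -150, -20, 0], [0.062, 0, -200, -20, 0], [0.062, 0, -200, -20, 0]]]'; python3 - <<'E'
from h import *
from rig import arm
for n in("scene","top"):
    f=arm.grab_frame(n); cv2.imwrite(f"pics/{n}6.png",f["img"])
E
```

```text
t: 16.32
ee_pos: [0.4362, 0.2898, 0.005]
orientation: [3.141, 0.0, -3.122]
force: [-0.2, -0.2, 0.0]
gripper_width: 0.0617
finger_force: 0.0
t: 16.95
ee_pos: [0.4357, 0.2892, 0.2068]
orientation: [-3.141, -0.001, -3.122]
force: [1.7, 0.7, 0.7]
gripper_width: 0.0623
finger_force: 0.0
t: 17.58
ee_pos: [0.44, 0.085, 0.2247]
orientation: [-3.138, -0.001, -3.131]
force: [-0.4, 0.6, 0.7]
gripper_width: 0.062
finger_force: 0.0
```

View pics/scene6.png

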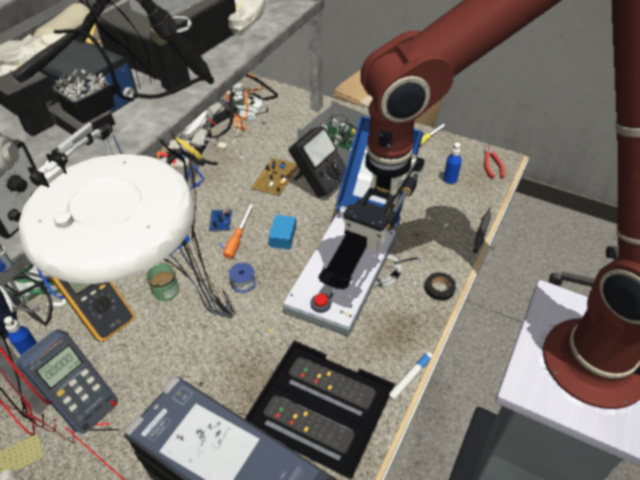

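View pics/top6.png

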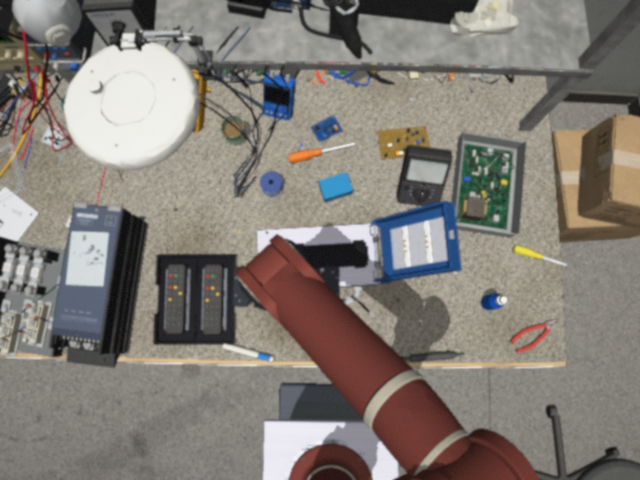

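Both handsets lie flat in their lanes at top view (175,298) and (213,298). The lid is open, the meter stands clear at (425,175), and the bottle, reel and carton are where they were. The arm is free of everything, so I'll hand in.

```bash
python3 -c "
from rig import arm
print(arm.sign_off())"
```

```text
the job is handed in; nothing more can be done
None
```

The job is handed in at about 18 s: the meter was slid 0.17 m clear and stands upright, the lid is fully open, the handset lies flat in the empty lane, and the last pictures show the other items where they were.

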